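Fix the picture frame onto its studded plinth

ROBOT

A 7-joint arm with a two-finger parallel gripper is mounted at the origin on the work surface. World frame = base frame: x ahead of the robot, y to its left, z up, the work surface at z = 0. Lengths are in m, angles in rad, forces in N, time in s.
With the tool pointing down it reaches from about 0.425 to 0.925 m from the base axis. Payload 6.8 kg.
Tool frame: the origin (TCP) lies at the very end of the fingers, on their centre line; the grasp point (between the pads) lies 19 mm behind it; z points along the fingers, y is the line along which they close (so a half turn about z gives the same grasp; the last joint's range is limited). The gripper opens to 85 mm and grips with 20 to 120 N. Pads are 22 mm wide; open, the fingers measure 114 mm over their backs; the gripper's body (76 mm by 85 mm) begins 54 mm behind the grasp point. The pads swing forward as they close: fully open they stand 13 mm farther back than shut.
Start: joints at [1.057, 0.477, 0.022, 1.555, -0.011, 1.109, -0.083], TCP at [0.266, -0.62, 0.231] pointing down, gripper open.
Joint ranges: [-2.96, 2.96], [-0.34, 2.1], [-1.41, 1.46], [0.24, 2.44], [-1.37, 4.51], [0.17, 1.92], [-2.96, 2.96]. Speed limits (rad/s): [2.39, 2.39, 3.14, 3.14, 3.14, 3.14, 3.14].

INTERFACE

Orientations are given as a rotation vector (axis times angle).
In Python, from bench import monitor, optics, r gives the robot as it stands.
- The arm moves only by the shell command python3 -m crank 'ROWS' [OPENING] [FORCE]. ROWS is JSON, a list of rows, each a list of 2 entries, a list of its own where there are three numbers: the shift along the tool's x, y, z in cm, then the turn, a rotation vector about the tool's x, y, z in rad. A call has 1 to 5 rows; each row shifts and turns the commanded pose from where the row before left it, along the tool's axes as they then stand; what a row does not reach is not made up. A row lasts 1/10 s, in which the tool goes at most 50 mm and 8.59 degrees, less where a joint would pass 70% of its speed; a pose out of reach is approached as far as the arm can. A call is refused whole if a number of a shift passes 5 or a number of a turn 0.15, either way. A call with a gripper value outside its range is refused whole. OPENING is the finger opening in cm, from 0 to 8.54, set as the call begins (- or left out, the last holds). The fingers move at their own pace and stop on an object; FORCE is the grip in N (left out, the last holds). Time passes only in rows, so rows that do not move let the fingers close. It gives the time, the measured TCP pose, the force, the opening and the grip force at its end, in the units of the state.
- monitor.get_obs(): the state, without advancing time (a new reading comes with each control period).
- optics.grab_frame(name): name is "side" or "top" or "wrist"; returns (picture, depth): 400x640x3 uint8, red, green, blue; 400x640 float32, m along the optical axis (not along the pixel's ray), 0 where there is no reading.
- optics.camera_model(name): a dict with "vertical_fov" (degrees; the focal length in pixels is half the picture's height over the tangent of half this angle, whatever the lens; pixels are square), "cx", "cy" (the principal point, pixels), "R" (3x3) and "t" (3): a world point X has camera coordinates R X + t; the wrist camera has in their place "hand_eye" (4x4, takes a point from camera to tool coordinates, whose origin is the TCP and whose axes are the flange's). Camera axes: x right, y down, z forward; pixel columns grow to the right and rows downward; lengths in m; the calibration is good to about 2 mm. A picture is of the moment at which its call begins: read the wrist's pose just before it. camera_model takes no time and is no camera call.
- r.hand_in(): hands the job in; it is judged then, once.
The state is a dict: "clock": time; "joints": joint angles; "qvel": joint speeds; "tau": joint torques, N m; "tcp_pos": TCP position; "orientation": TCP orientation; "contact_force": force on the tool from outside, world axes, zero at the start; "moment": the same for the moment, N m; "grip_width": finger opening in m; "gripper_force": force on a finger pad.
Only numpy, scipy, OpenCV 4.12 (cv2) and the standard library are available. Lean on these libraries where they do the work, as an engineer would, in place of code of your own. Each camera call takes 0.05 s, during which the arm holds its last target. There are 200 camera calls.

TASK

Mount the little acrylic picture frame on the dark wooden plinth: turn its round foot so the wide hole in the foot comes over the plinth's pin hole, and set the foot down flat over the three studs. Then pull the black-headed locking pin out of its parking collar and push it fully home through the wide hole, so its shoulder sits on the foot. Leave the other things on the mantelpiece where they are.

Things in the scene. Friction and masses are not known exactly. Their poses are not given: they have to be found in the camera images.
- frame: Loose picture frame, 0.28 kg, standing on the shelf. Aluminium foot disc 110 mm across, 8 mm thick; four through holes centred 38 mm out: a wide one (14 mm) at +x, 10 mm ones at +y, -x, -y. Acrylic block upright on its middle: 12 mm thick (x), 56 mm wide (y), print facing +x. Origin: centre of the foot's underside. Mounted, its axes lie along the plinth's
- frame_pinhole (a point): Centre of the foot's wide 14 mm hole, in its top face, 8 mm above the underside
- frame_top (a point): Middle of the acrylic block's top edge, 66 mm above the foot's underside; pinch the block below here, across its 12 mm
- plinth: Dark wooden plinth screwed to the shelf, 34 mm high, 130 mm along x, y from -125 to +65 mm. On its flat top three round-ended steel studs, 7 mm across, 16 mm high, at +y, -x, -y, 38 mm from its axis; at +x, 38 mm out, the empty pin hole, 14 mm wide. At y = -95 mm the parking collar, 30 mm square, 8 mm high. Origin: on the underside, below the centre of the stud circle
- stud_centre (a point): Centre of the stud circle on the plinth's top face, 34 mm above the shelf: the foot's underside centre comes here
- plinth_pinhole (a point): Mouth of the pin hole in the plinth's top face, set round with a thin flush brass ring. Spring balls inside it, and in the parking hole, catch the pin's bulge: between about 14 and 4 mm from home it takes some 4 to 8 N to push or pull the pin past them, else it moves freely
- park_hole (a point): Mouth of the hole in the parking collar's top face, 42 mm above the shelf
- pin: Loose locking pin, 60 g, upright in the parking collar, z up. Origin: centre of the shoulder's underside. Above it: steel shoulder 22 mm across, 4 mm thick, then round black head 20 mm across, its top 36 mm above the origin. Below: steel shank 8 mm across, 36 mm long, ending in a 12 mm bulge with a tapered tip. Home, the shoulder lies on the mounted foot, 42 mm above the shelf
- planter: Bystander: matt black ceramic planter with a cactus, 94 mm across, 106 mm high; origin at the centre of its underside
- coaster_near: Bystander: round cork coaster, 95 mm across, 6 mm thick, on the robot's side; origin at the centre of its underside
- coaster_far: Bystander: round cork coaster, 95 mm across, 6 mm thick, on the far side; origin at the centre of its underside
- stopper: Bystander: chrome bottle stopper standing on its flange, round knob up, 34 mm across, 60 mm high; origin at the centre of its underside
- matchbox: Bystander: cardboard matchbox 36 x 56 x 16 mm; origin at the centre of its underside
- jar: Bystander: amber glass jar with a wooden cap, 64 mm across, 70 mm high; origin at the centre of its underside

How it is judged:
By the outcome, as a careful person would: the job done as asked, in the order asked, and still so for the second after the job is handed in, with the robot touching nothing.
It also fails if it takes over 58 s, if anything falls off the work surface, if the arm or the gripper's body presses on something with over 40 N, if the wrist force passes 120 N, or if a joint passes its speed limit or range.

## Working session

There is one attempt and no reset: what is moved stays moved. The work goes in short steps, Python scripts to look and compute and a shell command to move; the robot and the scene stay as the last step left them, time stands still between calls to the robot, and variables do not carry over. Pictures are saved under pics/ and viewed, at most 10 in all, crops included, and the job is handed in when it is done.

```bash
ls; mkdir -p pics; cat > h.py <<'E'
import numpy as np, cv2
from bench import monitor, optics, r
from scipy.spatial.transform import Rotation as Ro
def f(m): return 200/np.tan(np.radians(m["vertical_fov"])/2)
def cam(n,o=None):
    m=optics.camera_model(n)
    if "R" in m: R=np.array(m["R"]);t=np.array(m["t"]);return f(m),m["cx"],m["cy"],R.T,-R.T@t
    o=o or monitor.get_obs(); H=np.array(m["hand_eye"]);T=Ro.from_rotvec(o["orientation"]).as_matrix()
    return f(m),m["cx"],m["cy"],T@H[:3,:3],T@H[:3,3]+np.array(o["tcp_pos"])
def ray(c,u,v,z):
    F,cx,cy,R,p=c; d=R@np.array([(u-cx)/F,(v-cy)/F,1]); return p+d*(z-p[2])/d[2]
def proj(c,X):
    F,cx,cy,R,p=c; q=R.T@(np.array(X)-p); return q[0]/q[2]*F+cx,q[1]/q[2]*F+cy
def cloud(c,D):
    F,cx,cy,R,p=c; v,u=np.mgrid[:400,:640]; q=np.dstack([(u-cx)/F*D,(v-cy)/F*D,D]); return q@R.T+p
E
python3 - <<'E'
from h import *
o=monitor.get_obs(); print(o)
for n in("top","side","wrist"):
    m=optics.camera_model(n);print(n,m)
    im,D=optics.grab_frame(n); np.savez(f"pics/{n}0.npz",im=im,D=D)
    cv2.imwrite(f"pics/{n}0.png",im[:,:,::-1])
a=cv2.imread("pics/top0.png");b=cv2.imread("pics/side0.png")
E
```

```text
pics
{'clock': 0.0, 'joints': array([ 1.05689107,  0.47781442,  0.02235856,  1.5565195 , -0.01149689,
        1.10931732, -0.08310502]), 'qvel': array([ 0.00096883, -0.00038663, -0.00121847, -0.00038381,  0.00053334,
       -0.00161784, -0.00110164]), 'tau': array([ 8.84221263e-04, -5.96445358e+01,  1.60784896e+00, -2.81198269e+01,
        1.23232801e-02,  9.36555531e-03,  1.33321117e-05]), 'tcp_pos': array([ 0.26618226, -0.61960864,  0.23028778]), 'orientation': array([-3.07533035e+00, -6.32700039e-01,  8.49353711e-04]), 'contact_force': array([ 0.1977885 ,  0.68090393, -0.08703581]), 'moment': array([0.03488008, 0.00906955, 0.00553758]), 'gripper_force': 0.0, 'grip_width': 0.08561451112393756}
top {'vertical_fov': 51.45188031355585, 'cx': 310.8406189317539, 'cy': 194.98876998535758, 'R': array([[ 0.02277836, -0.99966259,  0.01248418],
       [-0.99729254, -0.02359415, -0.06964839],
       [ 0.06991944, -0.0108639 , -0.99749348]]), 't': array([-0.06288558,  0.55912224,  0.98140505])}
side {'vertical_fov': 42.63024310565258, 'cx': 319.22354480940436, 'cy': 191.32640158502346, 'R': array([[-0.82589335, -0.56372945,  0.01045362],
       [-0.33899306,  0.4816568 , -0.80814011],
       [ 0.45053732, -0.67098125, -0.58889752]]), 't': array([0.4283946 , 0.25786907, 1.0972178 ])}
wrist {'vertical_fov': 59.166741002326596, 'cx': 318.91040683237554, 'cy': 196.44514258680445, 'hand_eye': array([[-4.55569043e-04, -9.59282330e-01, -2.82448587e-01,
         7.16427647e-02],
       [ 9.99998655e-01, -8.82048888e-04,  1.38278434e-03,
         4.75186717e-04],
       [-1.57561404e-03, -2.82447577e-01,  9.59281441e-01,
        -1.43305818e-01],
       [ 0.00000000e+00,  0.00000000e+00,  0.00000000e+00,
         1.00000000e+00]])}
```

View pics/top0.png

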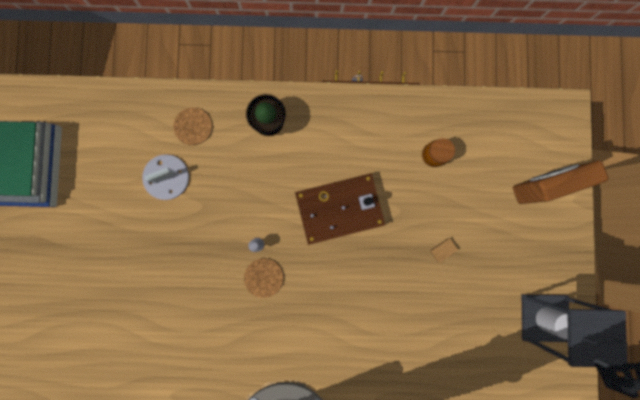

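View pics/side0.png

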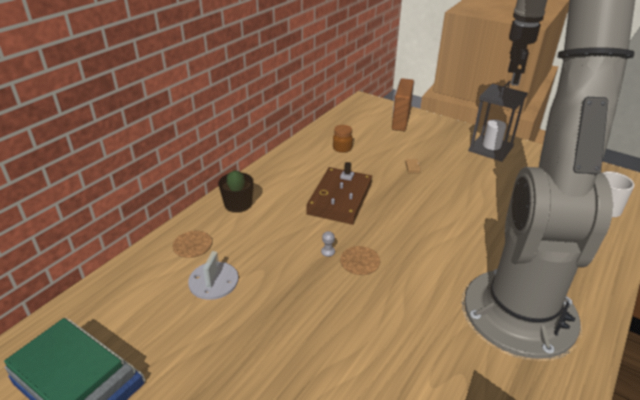

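The top view shows the frame foot at about (165,177), the plinth at about (340,208) with its ring near (323,196) and studs at (312,215), (344,208) and (332,227), and the pin at (368,200). The planter is at (266,114), the stopper at (256,244) and the coasters at (193,126) and (264,277). I'll zoom in on the frame and plinth.

```bash
python3 - <<'E'
from h import *
z=np.load("pics/top0.npz");im=z["im"][:,:,::-1]
a=cv2.resize(im[145:210,130:205],None,fx=5.3,fy=5.3,interpolation=cv2.INTER_CUBIC)
b=cv2.resize(im[165:250,290:395],None,fx=3.8,fy=4.05,interpolation=cv2.INTER_CUBIC)
b=b[:a.shape[0]]
cv2.imwrite("pics/z1.png",np.hstack([a,cv2.resize(b,(399,a.shape[0]))]))
c=cam("top");print("foot",ray(c,165,177,.008),"ring",ray(c,323,196,.034),[ray(c,*p,.05) for p in((312,215),(344,208),(332,227))])
s=cam("side");print("foot side",ray(s,213,280,.008))
# depth check
P=cloud(c,z["D"]);print(P[177,165],P[208,325],P[200,368],P[230,420])
for n,u,v,h in(("planter",266,114,.1),("stopper",256,244,.06),("cn",264,277,.006),("cf",193,126,.006)):print(n,ray(c,u,v,h))
E
```

```text
foot [0.59680092 0.3064147  0.008     ] ring [ 0.55771586 -0.07870646  0.034     ] [array([ 0.51162208, -0.05332884,  0.05      ]), array([ 0.5296836 , -0.12772397,  0.05      ]), array([ 0.48478706, -0.10052151,  0.05      ])]
foot side [0.59559636 0.31104263 0.008     ]
[0.59515804 0.30108008 0.02360844] [ 0.52922231 -0.08397835  0.03550877] [ 0.54783634 -0.17903388  0.08088028] [ 0.48208304 -0.31912482  0.00273636]
planter [0.73475613 0.05584478 0.1       ]
stopper [0.44203478 0.07368878 0.06      ]
cn [0.36072896 0.05827178 0.006     ]
cf [0.72500365 0.24433849 0.006     ]
```

View pics/z1.png

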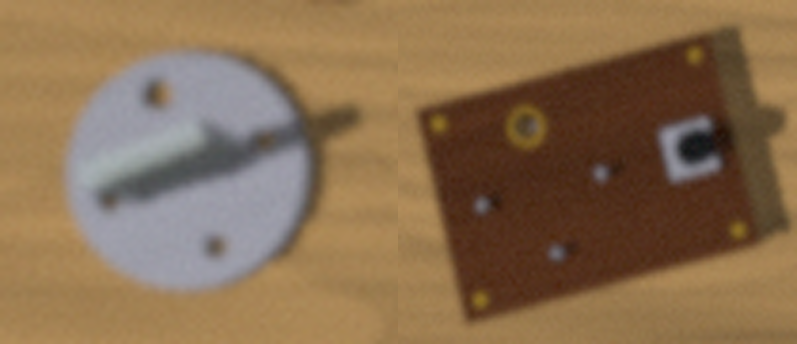

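```bash
cat >> h.py <<'E'
def plan(tgt,yaw,up=False,ex=None):
    """print rows to world TCP tgt, tool y at yaw deg, tool straight down; equal straight steps"""
    o=monitor.get_obs();p=np.array(o["tcp_pos"]);M=Ro.from_rotvec(o["orientation"])
    y0=np.arctan2(M.as_matrix()[1,1],M.as_matrix()[0,1]);y1=np.radians(yaw)
    c,s=np.cos(y1),np.sin(y1);G=Ro.from_matrix(np.array([[-s,c,0],[c,s,0],[0,0,-1]]))
    # tool x = y cross z(down): 
    G=Ro.from_matrix(np.column_stack([np.cross([c,s,0],[0,0,-1]),[c,s,0],[0,0,-1]]))
    w=(M.inv()*G).as_rotvec();d=np.array(tgt)-p
    n=max(int(np.ceil(max(np.linalg.norm(d)/.0495,np.abs(w).max()/.149))),1)
    print("from",p.round(4),"yaw",np.degrees(y0).round(2),"n",n)
    rows=[]
    for k in range(n):
        A=M*Ro.from_rotvec(w*k/n);rows.append([list((A.inv().apply(d/n)*100).round(2)),list((w/n).round(3))])
    for i in range(0,n,5):print(str([[[float(x) for x in q] for q in rr] for rr in rows[i:i+5]]).replace(" ",""))
def st():
    o=monitor.get_obs();m=Ro.from_rotvec(o["orientation"]).as_matrix()
    print(round(o["clock"],2),np.round(o["tcp_pos"],4),"yaw",np.degrees(np.arctan2(m[1,1],m[0,1])).round(2),"tilt",np.round(m[:2,2],4),"F",np.round(o["contact_force"],1),"w",round(o["grip_width"],4),"g",round(o["gripper_force"],1),"j",np.round(o["joints"],2))
E
python3 -c "
from h import *
z=np.load('pics/top0.npz');P=cloud(cam('top'),z['D']);m=(P[:,:,1]<-.35)&(P[:,:,0]<.5)&(P[:,:,0]>.2)&(P[:,:,1]>-.7);print('max h',P[m][:,2].max(),P[m][P[m][:,2]>.1].min(0))
plan([.5,-.25,.32],-20)"
python3 -m crank '[[[0,0,-5],[0,0,0]],[[0,0,-5],[0,0,0]]]'
```

```text
max h 0.35102305786421895 [ 0.22447818 -0.67732113  0.10055764]
from [ 0.2662 -0.6198  0.2306] yaw -66.75 n 10
[[[3.61,-2.48,-0.89],[-0.0,-0.0,-0.082]],[[3.8,-2.17,-0.89],[-0.0,-0.0,-0.082]],[[3.96,-1.86,-0.89],[-0.0,-0.0,-0.082]],[[4.1,-1.53,-0.89],[-0.0,-0.0,-0.082]],[[4.21,-1.19,-0.89],[-0.0,-0.0,-0.082]]]
[[[4.29,-0.84,-0.89],[-0.0,-0.0,-0.082]],[[4.35,-0.49,-0.89],[-0.0,-0.0,-0.082]],[[4.37,-0.13,-0.89],[-0.0,-0.0,-0.082]],[[4.37,0.22,-0.89],[-0.0,-0.0,-0.082]],[[4.34,0.58,-0.89],[-0.0,-0.0,-0.082]]]
clock: 0.35
tcp_pos: [0.2659, -0.619, 0.3304]
orientation: [-3.072, -0.632, 0.002]
contact_force: [0.5, -0.9, 1.4]
grip_width: 0.085
gripper_force: 0.0
```

```bash
python3 -m crank '[[[3.6,-2.5,0],[0,0,-0.08]],[[3.8,-2.2,0],[0,0,-0.08]],[[4,-1.9,0],[0,0,-0.08]],[[4.1,-1.5,0],[0,0,-0.08]],[[4.2,-1.2,0],[0,0,-0.08]]]' >/dev/null
python3 -m crank '[[[4.3,-0.8,0],[0,0,-0.08]],[[4.3,-0.5,0],[0,0,-0.08]],[[4.3,-0.1,0],[0,0,-0.08]],[[4.3,0.2,0],[0,0,-0.08]],[[4.3,0.6,0],[0,0,-0.08]]]'
python3 -c "
from h import *
st();plan([.597,.30,.19],21)"
```

```text
clock: 1.35
tcp_pos: [0.5024, -0.2519, 0.3312]
orientation: [2.585, 1.785, -0.0]
contact_force: [0.6, -0.5, 0.1]
grip_width: 0.0851
gripper_force: 0.0
1.35 [ 0.5024 -0.2519  0.3312] yaw -20.74 tilt [-0.0002 -0.0002] F [ 0.6 -0.5  0.1] w 0.0851 g 0.0 j [ 0.61  0.23 -0.31  1.68  0.07  1.24 -0.08]
from [ 0.5024 -0.2519  0.3312] yaw -20.74 n 12
[[[4.58,-0.89,1.18],[-0.0,0.0,-0.061]],[[4.63,-0.61,1.18],[-0.0,0.0,-0.061]],[[4.65,-0.33,1.18],[-0.0,0.0,-0.061]],[[4.67,-0.05,1.18],[-0.0,0.0,-0.061]],[[4.66,0.24,1.18],[-0.0,0.0,-0.061]]]
[[[4.64,0.52,1.18],[-0.0,0.0,-0.061]],[[4.6,0.8,1.18],[-0.0,0.0,-0.061]],[[4.54,1.08,1.18],[-0.0,0.0,-0.061]],[[4.47,1.35,1.18],[-0.0,0.0,-0.061]],[[4.38,1.62,1.18],[-0.0,0.0,-0.061]]]
[[[4.27,1.88,1.18],[-0.0,0.0,-0.061]],[[4.15,2.14,1.18],[-0.0,0.0,-0.061]]]
```

```bash
python3 -m crank '[[[4.6,-0.9,1.2],[0,0,-0.061]],[[4.6,-0.6,1.2],[0,0,-0.061]],[[4.6,-0.3,1.2],[0,0,-0.061]],[[4.7,0,1.2],[0,0,-0.061]],[[0,0,0],[0,0,0]]]' >/dev/null
cat > snap.py <<'E'
from h import *
import sys
o=monitor.get_obs();im,D=optics.grab_frame("wrist")
np.savez(f"pics/{sys.argv[1]}.npz",im=im,D=D,p=o["tcp_pos"],w=o["orientation"])
cv2.imwrite(f"pics/{sys.argv[1]}.png",im[:,:,::-1]);st()
E
python3 snap.py wp
python3 -m crank '[[[4.7,0.2,1.2],[0,0,-0.061]],[[4.6,0.5,1.2],[0,0,-0.061]],[[4.6,0.8,1.2],[0,0,-0.061]],[[4.5,1.1,1.2],[0,0,-0.061]],[[4.5,1.4,1.2],[0,0,-0.061]]]'>/dev/null
python3 -m crank '[[[4.4,1.6,1.2],[0,0,-0.061]],[[4.3,1.9,1.2],[0,0,-0.061]],[[4.2,2.1,1.2],[0,0,-0.061]],[[0,0,0],[0,0,0]]]'>/dev/null
python3 snap.py wf
python3 -c "
import cv2,numpy as np
cv2.imwrite('pics/both.png',np.vstack([cv2.imread('pics/wp.png')[:300],cv2.imread('pics/wf.png')[:300]]))"
```

```text
1.9 [ 0.5344 -0.066   0.2825] yaw -6.53 tilt [-0.0016  0.0014] F [-0.3 -1.2 -0.6] w 0.0853 g 0.0 j [ 0.4   0.24 -0.46  1.79  0.12  1.13 -0.21]
2.85 [0.5968 0.3015 0.1858] yaw 21.24 tilt [-0.0025  0.0007] F [-0.5  0.4  0. ] w 0.0857 g 0.0 j [-0.15  0.58 -0.6   1.58  0.36  1.09 -0.47]
```

View pics/both.png

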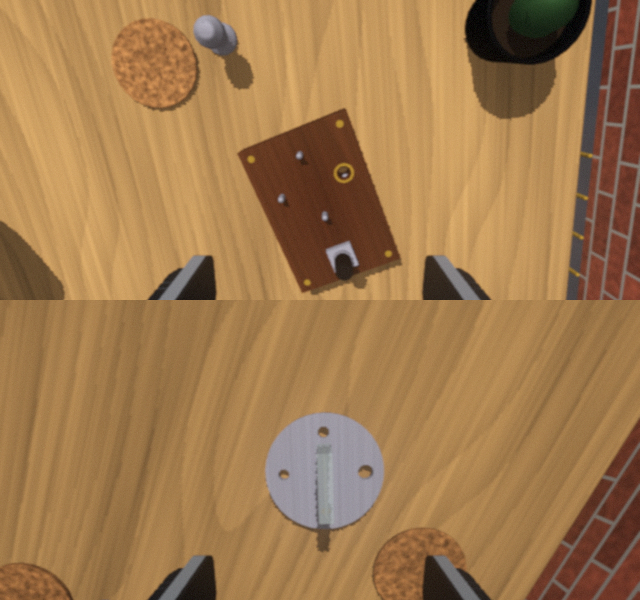

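The upper half is the plinth: ring at (344,173), studs at (300,155), (282,199) and (325,216), pin at (343,262). The lower half is the frame: foot centre near (324,171), wide hole at (365,171) on the tool +y side, other holes at (284,174) and (323,132). So the wide hole is at yaw of about 21°. Next I'll measure both accurately.

```bash
cat > m1.py <<'E'
from h import *
def load(n):
    z=np.load(f"pics/{n}.npz");return z["im"],z["D"],cam("wrist",dict(tcp_pos=z["p"],orientation=z["w"]))
im,D,c=load("wp");hsv=cv2.cvtColor(im,cv2.COLOR_RGB2HSV)
yel=((abs(hsv[:,:,0].astype(int)-25)<5)&(hsv[:,:,1]>150)&(hsv[:,:,2]>110)).astype(np.uint8)
box=np.zeros_like(yel);box[100:300,235:405]=1
n,l,s,ce=cv2.connectedComponentsWithStats(yel*box)
dots=[]
for i in range(1,n):
    if s[i,4]>8:
        P=ray(c,*ce[i],.034);print("yel",ce[i].round(1),s[i,2:],P.round(4));dots.append((s[i,2],P))
g=((hsv[:,:,1]<60)&(hsv[:,:,2]>100)).astype(np.uint8)*box
n,l,s,ce=cv2.connectedComponentsWithStats(g)
for i in range(1,n):
    if s[i,4]>8:print("steel",ce[i].round(1),s[i,2:],ray(c,*ce[i],.046).round(4))
im,D,c=load("wf");hsv=cv2.cvtColor(im,cv2.COLOR_RGB2HSV)
m=((hsv[:,:,1]<70)&(hsv[:,:,2]>90)).astype(np.uint8);m[:,:240]=0;m[:,400:]=0;m[:90]=0;m[245:]=0
k,_=cv2.findContours(m,cv2.RETR_CCOMP,cv2.CHAIN_APPROX_NONE)
k=sorted(k,key=cv2.contourArea)[::-1]
h=cv2.convexHull(k[0]);W=np.array([ray(c,*p[0],.008)[:2] for p in h]);A=np.c_[2*W,np.ones(len(W))];q=np.linalg.lstsq(A,(W**2).sum(1),rcond=None)[0]
print("foot",q[:2],"R",np.sqrt(q[2]+q[:2]@q[:2]))
for x in k[1:6]:
    M=cv2.moments(x)
    if M["m00"]>15:print("hole",M["m10"]/M["m00"],M["m01"]/M["m00"],M["m00"],ray(c,M["m10"]/M["m00"],M["m01"]/M["m00"],.008).round(4))
E
python3 m1.py
```

```text
yel [339.3 123.6] [ 4  4 14] [ 0.56   -0.0251  0.034 ]
yel [250.7 159. ] [ 5  5 15] [ 0.4574 -0.0532  0.034 ]
yel [388.  253.1] [ 5  5 13] [ 0.6045 -0.1854  0.034 ]
yel [307.  282.3] [ 5  4 11] [ 0.502  -0.2143  0.034 ]
steel [298.6 154.7] [ 6  8 39] [ 0.5125 -0.0523  0.046 ]
steel [344.5 174.9] [ 6  4 17] [ 0.56  -0.08   0.046]
steel [280.6 198.2] [ 6  9 43] [ 0.4862 -0.0989  0.046 ]
steel [324.2 215.8] [ 6 10 45] [ 0.5328 -0.1251  0.046 ]
steel [341.1 252.8] [ 33  31 418] [ 0.5478 -0.1731  0.046 ]
foot [0.59998767 0.30642637] R 0.0554018077276075
hole 364.63908872901675 171.39208633093526 139.0 [0.6343 0.322  0.008 ]
hole 323.00399201596804 131.83632734530937 83.5 [0.5849 0.3416 0.008 ]
hole 283.8636363636364 173.94949494949495 66.0 [0.5652 0.2922 0.008 ]
```

```bash
python3 -c "
from h import *
plan([.5998,.3068,.028],23.2)"
```

```text
from [0.5968 0.3015 0.1858] yaw 21.24 n 4
[[[0.09,0.13,3.94],[-0.001,-0.0,-0.009]],[[0.09,0.12,3.94],[-0.001,-0.0,-0.009]],[[0.09,0.12,3.94],[-0.001,-0.0,-0.009]],[[0.09,0.12,3.94],[-0.001,-0.0,-0.009]]]
```

```bash
python3 -m crank '[[[0.09,0.13,4],[0,0,-0.009]],[[0.09,0.12,4],[0,0,-0.009]],[[0.09,0.12,4],[0,0,-0.009]],[[0.09,0.12,3.8],[0,0,-0.009]],[[0,0,0],[0,0,0]]]' >/dev/null
python3 -c "
from h import *
st()"
python3 -m crank '[[[0,0,0],[0,0,0]],[[0,0,0],[0,0,0]],[[0,0,0],[0,0,0]],[[0,0,0],[0,0,0]],[[0,0,0],[0,0,0]]]' 0 45
python3 -m crank '[[[0,0,0],[0,0,0]],[[0,0,0],[0,0,0]],[[0,0,0],[0,0,0]],[[0,0,0],[0,0,0]],[[0,0,0],[0,0,0]]]'
```

```text
3.35 [0.5988 0.2987 0.024 ] yaw 22.91 tilt [-0.0075 -0.0069] F [ 0.3 -0.5  0.4] w 0.0851 g 0.0 j [-0.2   0.77 -0.53  1.67  0.48  0.85 -0.53]
clock: 3.85
tcp_pos: [0.6014, 0.3043, 0.0305]
orientation: [1.732, 2.62, 0.002]
contact_force: [-0.2, -0.2, -0.5]
grip_width: 0.0121
gripper_force: 0.0
clock: 4.35
tcp_pos: [0.6015, 0.3043, 0.0305]
orientation: [1.732, 2.62, 0.002]
contact_force: [0.2, -0.0, 6.3]
grip_width: 0.0111
gripper_force: 45.9
```

```bash
python3 -m crank '[[[0,0,-2],[0,0,0]],[[0,0,-5],[0,0,0]],[[0,0,-5],[0,0,0]],[[0,0,0],[0,0,0]],[[0,0,0],[0,0,0]]]'; python3 -c "
from h import *
st();plan([.555,-.21,.17],15.4)"
```

```text
clock: 4.85
tcp_pos: [0.6012, 0.3042, 0.1503]
orientation: [1.731, 2.62, 0.002]
contact_force: [0.5, -1.2, -3.3]
grip_width: 0.0116
gripper_force: 44.7
4.85 [0.6012 0.3042 0.1503] yaw 23.09 tilt [0.0019 0.0005] F [ 0.5 -1.2 -3.3] w 0.0116 g 44.7 j [-0.15  0.62 -0.6   1.6   0.39  1.04 -0.46]
from [0.6012 0.3042 0.1503] yaw 23.09 n 11
[[[-4.14,-2.22,-0.18],[0.0,0.0,0.012]],[[-4.16,-2.17,-0.18],[0.0,0.0,0.012]],[[-4.19,-2.12,-0.18],[0.0,0.0,0.012]],[[-4.21,-2.07,-0.18],[0.0,0.0,0.012]],[[-4.24,-2.01,-0.18],[0.0,0.0,0.012]]]
[[[-4.26,-1.96,-0.18],[0.0,0.0,0.012]],[[-4.29,-1.91,-0.18],[0.0,0.0,0.012]],[[-4.31,-1.86,-0.18],[0.0,0.0,0.012]],[[-4.33,-1.81,-0.18],[0.0,0.0,0.012]],[[-4.35,-1.75,-0.18],[0.0,0.0,0.012]]]
[[[-4.38,-1.7,-0.18],[0.0,0.0,0.012]]]
```

```bash
python3 -m crank '[[[-4.1,-2.2,-0.2],[0,0,0.012]],[[-4.2,-2.2,-0.2],[0,0,0.012]],[[-4.2,-2.1,-0.2],[0,0,0.012]],[[-4.2,-2.1,-0.2],[0,0,0.012]],[[-4.2,-2,-0.2],[0,0,0.012]]]' >/dev/null
python3 -m crank '[[[-4.3,-2,-0.2],[0,0,0.012]],[[-4.3,-1.9,-0.2],[0,0,0.012]],[[-4.3,-1.9,-0.2],[0,0,0.012]],[[-4.3,-1.8,-0.2],[0,0,0.012]],[[-4.3,-1.8,-0.2],[0,0,0.012]]]' >/dev/null
python3 -m crank '[[[-4.4,-1.7,-0.2],[0,0,0.012]],[[0,0,0],[0,0,0]],[[0,0,0],[0,0,0]],[[0,0,0],[0,0,0]],[[0,0,0],[0,0,0]]]' >/dev/null
python3 snap.py wh
```

```text
6.4 [ 0.5538 -0.2082  0.1708] yaw 15.68 tilt [-0.0009  0.0008] F [ 0.   0.8 -2.5] w 0.0116 g 45.0 j [ 0.66  0.46 -0.53  1.79  0.27  0.97  0.29]
```

View pics/wh.png

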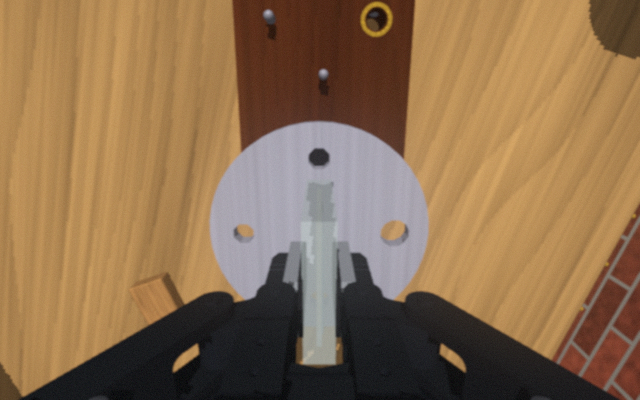

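The wrist view shows the ring at (376,19) and studs at (268,17) and (323,75). The held foot's wide hole is at (394,231), with the others at (244,233) and (319,157). I'll compute the offset from these.

```bash
cat > m2.py <<'E'
from h import *
from m1 import load
import sys
im,D,c=load("wh");z=np.load("pics/wh.npz");p=z["p"];T=Ro.from_rotvec(z["w"]).as_matrix()
hsv=cv2.cvtColor(im,cv2.COLOR_RGB2HSV)
print("--")
zt=p[2]-.0225
lav=((hsv[:,:,1]<45)&(hsv[:,:,2]>120)).astype(np.uint8);lav[:110]=0;lav[300:]=0;lav[:,:200]=0;lav[:,440:]=0
k,_=cv2.findContours(lav,cv2.RETR_CCOMP,cv2.CHAIN_APPROX_NONE);k=sorted(k,key=cv2.contourArea)[::-1]
h=np.array([q[0] for q in k[0] if q[0][1]<215 or (q[0][1]<270 and (q[0][0]<260 or q[0][0]>385))])
h=np.array([q for q in h if np.hypot(q[0]-319,q[1]-228)>95])
W=np.array([ray(c,*q,zt)[:2] for q in h]);q=np.linalg.lstsq(np.c_[2*W,np.ones(len(W))],(W**2).sum(1),rcond=None)[0]
print("foot",q[:2],"R",np.sqrt(q[2]+q[:2]@q[:2]))
for x in k[1:7]:
    M=cv2.moments(x)
    if M["m00"]>60:
        u,v=M["m10"]/M["m00"],M["m01"]/M["m00"];print("hole",round(u,1),round(v,1),M["m00"],ray(c,u,v,zt).round(4))
yel=((abs(hsv[:,:,0].astype(int)-25)<5)&(hsv[:,:,1]>150)&(hsv[:,:,2]>110)).astype(np.uint8);yel[60:]=0;yel[:,:350]=0;yel[:,400:]=0
k,_=cv2.findContours(yel,cv2.RETR_EXTERNAL,cv2.CHAIN_APPROX_NONE);x=max(k,key=cv2.contourArea);e=cv2.fitEllipse(x);print("ring",e,ray(c,*e[0],.034))
g=((hsv[:,:,1]<70)&(hsv[:,:,2]>90)).astype(np.uint8);g[110:]=0;g[:,:250]=0;g[:,345:]=0
n,l,s,ce=cv2.connectedComponentsWithStats(g)
for i in range(1,n):
    if s[i,4]>8:
        x0,y0,w,hh,a=s[i];u,v=x0+(w-1)/2,y0+(w-1)/2;print("stud",u,v,s[i],ray(c,u,v,.0465).round(4))
E
python3 m2.py | sed -n '/--/,$p'
```

```text
--
foot [ 0.55248096 -0.20478869] R 0.054816931424845845
hole 393.6 229.8 450.5 [ 0.5886 -0.1934  0.148 ]
hole 318.6 157.1 324.0 [ 0.5421 -0.1679  0.148 ]
hole 243.5 230.5 228.0 [ 0.5157 -0.2142  0.148 ]
ring ((376.1415710449219, 18.876588821411133), (28.365047454833984, 32.359432220458984), 13.754343032836914) [ 0.560213  -0.0793261  0.034    ]
stud 267.5 13.5 [263   9  10   9  71] [ 0.4862 -0.0989  0.0465]
stud 323.0 74.0 [318  69  11   9  71] [ 0.5336 -0.1264  0.0465]
```

```bash
python3 -c "
from h import *
plan([.5247,-.0932,.170],15.1);plan([.5247,-.0932,.1],15.1)"
```

```text
from [ 0.5538 -0.2082  0.1708] yaw 15.68 n 3
[[[3.95,0.1,0.03],[-0.0,-0.0,0.003]],[[3.95,0.09,0.03],[-0.0,-0.0,0.003]],[[3.95,0.07,0.03],[-0.0,-0.0,0.003]]]
from [ 0.5538 -0.2082  0.1708] yaw 15.68 n 3
[[[3.95,0.1,2.36],[-0.0,-0.0,0.003]],[[3.95,0.09,2.36],[-0.0,-0.0,0.003]],[[3.95,0.08,2.36],[-0.0,-0.0,0.003]]]
```

```bash
python3 -m crank '[[[3.95,0.1,0],[0,0,0.003]],[[3.95,0.1,0],[0,0,0.003]],[[3.95,0.1,2],[0,0,0.003]],[[0,0,4],[0,0,0]],[[0,0,0.9],[0,0,0]]]' >/dev/null
python3 -m crank '[[[0,0,0],[0,0,0]],[[0,0,0],[0,0,0]],[[0,0,0],[0,0,0]],[[0,0,0],[0,0,0]]]' >/dev/null
python3 -c "
from h import *
st();plan([.5247,-.0932,.085],15.1)"
```

```text
7.3 [ 0.5264 -0.0956  0.1035] yaw 14.94 tilt [ 0.0023 -0.0005] F [-0.1 -0.  -3. ] w 0.0114 g 44.9 j [ 0.49  0.47 -0.53  1.97  0.33  0.78  0.03]
from [ 0.5264 -0.0956  0.1035] yaw 14.94 n 1
[[[0.28,-0.11,1.85],[0.002,0.001,-0.003]]]
```

```bash
python3 -m crank '[[[0.28,-0.11,1.6],[0,0,-0.003]],[[0,0,0],[0,0,0]],[[0,0,0],[0,0,0]],[[0,0,0],[0,0,0]]]' >/dev/null
python3 snap.py wk; python3 -c "
from h import *
plan([.5247,-.0932,.0645],15.1)
im,_=optics.grab_frame('side');cv2.imwrite('pics/sk.png',cv2.resize(im[140:260,260:420,::-1],None,fx=3,fy=3,interpolation=cv2.INTER_CUBIC))
im=cv2.imread('pics/wk.png');b=cv2.imread('pics/sk.png');cv2.imwrite('pics/k.png',np.hstack([b,im[90:400,180:460][:,:]]) if 0 else np.vstack([im[60:290,80:560],b[:, :480]]))"
```

```text
7.75 [ 0.5242 -0.0927  0.087 ] yaw 15.16 tilt [ 0.0012 -0.0002] F [-0.1 -0.4 -2.6] w 0.0114 g 44.9 j [ 0.48  0.49 -0.52  1.99  0.35  0.75  0.01]
from [ 0.5242 -0.0927  0.087 ] yaw 15.16 n 1
[[[-0.06,0.04,2.25],[0.001,0.001,0.001]]]
```

View pics/k.png

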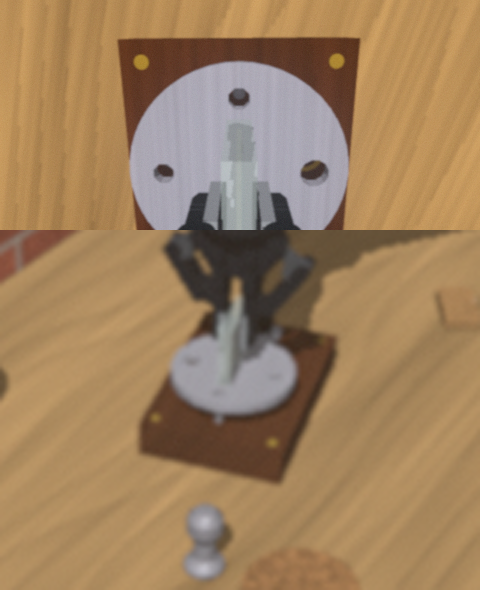

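The wrist crop shows the foot centred over the plinth, and the two brass dots at (141,62) and (337,62) sit symmetric about it. I'll lower and watch the force.

```bash
python3 -m crank '[[[-0.06,0.04,0.4],[0,0,0]],[[0,0,0.4],[0,0,0]],[[0,0,0.2],[0,0,0]],[[0,0,0],[0,0,0]],[[0,0,0],[0,0,0]]]' ; python3 -c "
from h import *
st()"
```

```text
clock: 8.3
tcp_pos: [0.5241, -0.0929, 0.0762]
orientation: [-1.908, -2.495, 0.0]
contact_force: [-0.1, -0.3, -2.2]
grip_width: 0.0116
gripper_force: 45.0
8.3 [ 0.5241 -0.0929  0.0762] yaw 15.19 tilt [-0.0002  0.0001] F [-0.1 -0.3 -2.2] w 0.0116 g 45.0 j [ 0.47  0.5  -0.52  1.99  0.36  0.73 -0.  ]
```

The underside is at about 46 mm, already past the stud tips, with no side force. I'll continue.

```bash
python3 -m crank '[[[0,0,0.4],[0,0,0]],[[0,0,0.4],[0,0,0]],[[0,0,0.3],[0,0,0]],[[0,0,0],[0,0,0]],[[0,0,0],[0,0,0]]]' ; python3 -c "
from h import *
st()"
```

```text
clock: 8.8
tcp_pos: [0.5241, -0.0929, 0.0652]
orientation: [-1.908, -2.495, 0.0]
contact_force: [0.1, -0.3, -1.5]
grip_width: 0.0114
gripper_force: 45.0
8.8 [ 0.5241 -0.0929  0.0652] yaw 15.19 tilt [-0.0002  0.0001] F [ 0.1 -0.3 -1.5] w 0.0114 g 45.0 j [ 0.46  0.52 -0.51  2.    0.38  0.71 -0.01]
```

```bash
python3 -m crank '[[[0,0,0.1],[0,0,0]],[[0,0,0],[0,0,0]],[[0,0,0],[0,0,0]]]' | head -4; python3 -m crank '[[[0,0,0],[0,0,0]],[[0,0,0],[0,0,0]],[[0,0,0],[0,0,0]],[[0,0,0],[0,0,0]]]' 6;  python3 -m crank '[[[0,0,-4],[0,0,0]],[[0,0,-5],[0,0,0]],[[0,0,-1],[0,0,0.1]],[[0,0,0],[0,0,0.15]],[[0,0,0],[0,0,0.15]]]'>/dev/null;  python3 -c "
from h import *
st();plan([.5486,-.1809,.16],-74.6)"
```

```text
clock: 9.1
tcp_pos: [0.5243, -0.093, 0.0645]
orientation: [1.908, 2.495, 0.0]
contact_force: [-0.5, 0.5, -1.2]
clock: 9.5
tcp_pos: [0.5242, -0.093, 0.0644]
orientation: [1.908, 2.495, 0.0]
contact_force: [0.5, 0.5, 0.7]
grip_width: 0.0603
gripper_force: 0.0
10.0 [ 0.5245 -0.0932  0.1652] yaw -8.1 tilt [ 0.0016 -0.0004] F [-0.  -0.2 -0.3] w 0.0599 g 0.0 j [ 0.46  0.36 -0.49  1.94  0.22  0.89 -0.28]
from [ 0.5245 -0.0932  0.1652] yaw -8.1 n 8
[[[-1.04,0.45,0.07],[0.0,-0.0,0.145]],[[-0.97,0.6,0.07],[0.0,-0.0,0.145]],[[-0.87,0.73,0.07],[0.0,-0.0,0.145]],[[-0.75,0.85,0.07],[0.0,-0.0,0.145]],[[-0.62,0.95,0.07],[0.0,-0.0,0.145]]]
[[[-0.48,1.03,0.07],[0.0,-0.0,0.145]],[[-0.33,1.09,0.06],[0.0,-0.0,0.145]],[[-0.17,1.13,0.06],[0.0,-0.0,0.145]]]
```

```bash
python3 -m crank '[[[-1,0.5,0],[0,0,0.145]],[[-1,0.6,0],[0,0,0.145]],[[-0.9,0.7,0],[0,0,0.145]],[[-0.8,0.8,0],[0,0,0.145]],[[-0.6,1,0],[0,0,0.145]]]'>/dev/null
python3 -m crank '[[[-0.5,1,0],[0,0,0.145]],[[-0.3,1.1,0],[0,0,0.145]],[[-0.2,1.1,0],[0,0,0.14]],[[0,0,0],[0,0,0]],[[0,0,0],[0,0,0]]]'>/dev/null
python3 snap.py wm
```

```text
11.05 [ 0.5481 -0.1798  0.1642] yaw -73.68 tilt [-0.0003  0.0004] F [0.6 0.1 0.1] w 0.0601 g 0.0 j [ 0.38  0.4  -0.22  1.85  0.11  0.9  -1.17]
```

View pics/wm.png

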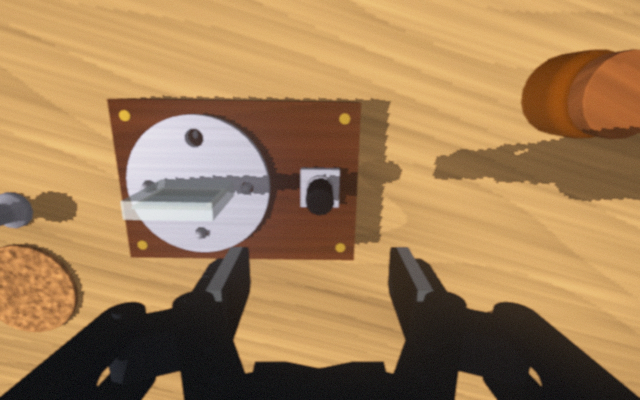

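The frame sits on the plinth: wide hole at (194,137), collar at (320,187), black head from about (320,178) to (320,215). I'll measure the pin and the hole.

```bash
cat > m3.py <<'E'
from h import *
from m1 import load
im,D,c=load("wm");hsv=cv2.cvtColor(im,cv2.COLOR_RGB2HSV);print("--")
b=(im.max(2)<45).astype(np.uint8);b[:165]=0;b[225:]=0;b[:,:295]=0;b[:,:345]*=1;b[:,345:]=0
n,l,s,ce=cv2.connectedComponentsWithStats(b);i=1+np.argmax(s[1:,4]);x,y,w,h,a=s[i];print("head",s[i])
print(ray(c,x+(w-1)/2,y+h-w/2,.078).round(4))
P=cloud(c,D);m=(l==i);Q=P[m];t=Q[:,2]>.072;print("depth top",Q[t].mean(0).round(4),t.sum())
def blob(mask,x0,x1,y0,y1,z,nm):
    k=np.zeros(mask.shape,np.uint8);k[y0:y1,x0:x1]=mask[y0:y1,x0:x1]
    n,l,s,ce=cv2.connectedComponentsWithStats(k);i=1+np.argmax(s[1:,4]);print(nm,ce[i].round(1),s[i],ray(c,*ce[i],z).round(4))
blob(hsv[:,:,2]<125,180,210,122,152,.042,"wide")
g=((hsv[:,:,1]<45)&(hsv[:,:,2]>90))
yel=(abs(hsv[:,:,0].astype(int)-25)<6)&(hsv[:,:,1]>150)&(hsv[:,:,2]>120)
for n,(u,v) in dict(a=(124,116),b=(344,119),c=(142,245),d=(340,247)).items():blob(yel,u-8,u+8,v-8,v+8,.034,n)
st()
E
python3 m3.py | sed -n '/--/,$p'
```

```text
--
head [308 180  25  34 522]
[ 0.5491 -0.1815  0.078 ]
depth top [ 0.5511 -0.181   0.0787] 390
wide [193.8 137.4] [186 129  17  17 234] [ 0.5602 -0.0801  0.042 ]
a [124.1 115.3] [119 110  11  11  90] [ 0.5601 -0.0239  0.034 ]
b [344.3 118.5] [340 114  10  10  77] [ 0.6046 -0.1847  0.034 ]
c [142.1 244.4] [138 241   9   8  54] [ 0.4577 -0.0523  0.034 ]
d [339.9 247.4] [336 244   9   8  55] [ 0.5018 -0.2131  0.034 ]
11.05 [ 0.5481 -0.1798  0.1642] yaw -73.68 tilt [-0.0003  0.0004] F [0.6 0.1 0.1] w 0.0601 g 0.0 j [ 0.38  0.4  -0.22  1.85  0.11  0.9  -1.17]
```

```bash
python3 -c "
from h import *
plan([.549,-.1813,.085],-74.55)"
```

```text
from [ 0.5481 -0.1798  0.1642] yaw -73.68 n 2
[[[0.02,0.09,3.96],[-0.0,0.0,0.008]],[[0.02,0.08,3.96],[-0.0,0.0,0.008]]]
```

```bash
python3 -m crank '[[[0.02,0.09,3],[0,0,0.008]],[[0.02,0.08,3],[0,0,0.008]],[[0,0,1.5],[0,0,0]],[[0,0,0],[0,0,0]],[[0,0,0],[0,0,0]]]' 5 >/dev/null;python3 -c "
from h import *
st();plan([.549,-.1813,.049],-74.55)"
```

```text
11.55 [ 0.5495 -0.1819  0.0899] yaw -74.75 tilt [0.0005 0.0002] F [-0.1 -0.1  0.6] w 0.0497 g 0.0 j [ 0.37  0.5  -0.2   1.9   0.14  0.76 -1.21]
from [ 0.5495 -0.1819  0.0899] yaw -74.75 n 1
[[[-0.04,-0.07,4.09],[-0.0,-0.001,-0.003]]]
```

```bash
python3 -m crank '[[[-0.04,-0.07,2],[0,0,-0.003]],[[0,0,1.5],[0,0,0]],[[0,0,0.5],[0,0,0]],[[0,0,0],[0,0,0]],[[0,0,0],[0,0,0]]]' >/dev/null;python3 -c "
from h import *
st()"
python3 -m crank '[[[0,0,0],[0,0,0]],[[0,0,0],[0,0,0]],[[0,0,0],[0,0,0]],[[0,0,0],[0,0,0]],[[0,0,0],[0,0,0]]]' 0 70
python3 -m crank '[[[0,0,0],[0,0,0]],[[0,0,0],[0,0,0]],[[0,0,0],[0,0,0]],[[0,0,0],[0,0,0]]]' >/dev/null;python3 -c "
from h import *
st()"
```

```text
12.05 [ 0.549  -0.1817  0.0499] yaw -74.65 tilt [ 0.0008 -0.0002] F [-0.3 -0.3  0.2] w 0.0498 g 0.0 j [ 0.36  0.56 -0.19  1.92  0.16  0.68 -1.23]
clock: 12.55
tcp_pos: [0.549, -0.1815, 0.0501]
orientation: [3.113, 0.419, 0.002]
contact_force: [-1.9, 0.5, 5.2]
grip_width: 0.018
gripper_force: 68.2
12.95 [ 0.5489 -0.1815  0.0501] yaw -74.65 tilt [ 0.0009 -0.0001] F [-0.4  1.1  5.8] w 0.0179 g 68.2 j [ 0.36  0.56 -0.19  1.92  0.16  0.68 -1.23]
```

```bash
python3 -m crank '[[[0,0,-0.5],[0,0,0]],[[0,0,-0.5],[0,0,0]],[[0,0,-0.5],[0,0,0]],[[0,0,-0.5],[0,0,0]],[[0,0,-0.5],[0,0,0]]]'|sed -n 2,4p
python3 -m crank '[[[0,0,-1],[0,0,0]],[[0,0,-1],[0,0,0]],[[0,0,-1.5],[0,0,0]],[[0,0,-2],[0,0,0]],[[0,0,-1],[0,0,0]]]'>/dev/null
python3 -m crank '[[[0,0,0],[0,0,0]],[[0,0,0],[0,0,0]],[[0,0,0],[0,0,0]]]'>/dev/null
python3 snap.py wn
```

```text
tcp_pos: [0.5487, -0.1817, 0.075]
orientation: [3.113, 0.419, 0.001]
contact_force: [0.2, 0.8, -0.5]
14.3 [ 0.5479 -0.1815  0.1384] yaw -74.65 tilt [-0.0016  0.0004] F [ 0.2  0.6 -0.7] w 0.0181 g 69.1 j [ 0.38  0.43 -0.21  1.87  0.12  0.85 -1.19]
```

View pics/wn.png

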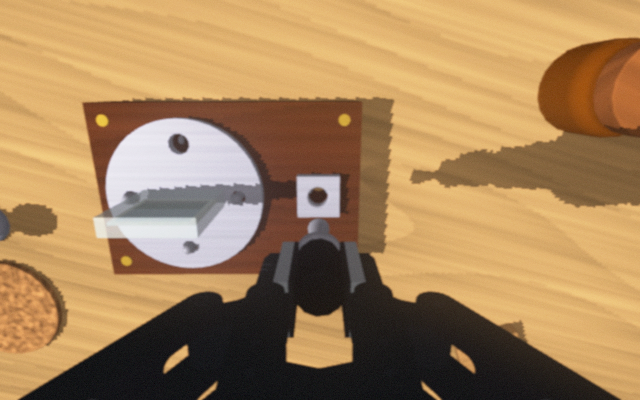

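The pin is out and held, its tip at about (318,228). The collar hole is at (317,196) and the foot's wide hole at (178,143). I'll check the pin's uprightness and the offset to the hole.

```bash
cat > m4.py <<'E'
from h import *
from m1 import load
im,D,c=load("wn");z=np.load("pics/wn.npz");p=z["p"];g=im.astype(int).max(2);print("--")
def blob(x0,x1,y0,y1,h,nm,t):
    k=np.zeros(g.shape,np.uint8);k[y0:y1,x0:x1]=(g<t)[y0:y1,x0:x1]
    n,l,s,ce=cv2.connectedComponentsWithStats(k);i=1+np.argmax(s[1:,4]);print(nm,ce[i].round(1),s[i],ray(c,*ce[i],h).round(4))
blob(163,193,128,158,.042,"wide",125);blob(303,332,182,211,.042,"park",125)
for dz in(-.028,-.036,-.04,-.048):print(dz,np.round(proj(c,[p[0],p[1],p[2]-.008+dz]),1))
print(im[218:250:3,318], "\n", [(v,[u for u in range(295,345) if im[v,u].min()>110 and np.ptp(im[v,u].astype(int))<35][::1][:1],[u for u in range(295,345) if im[v,u].min()>110 and np.ptp(im[v,u].astype(int))<35][-1:]) for v in range(219,240,3)])
plan([.549+.0113,-.1815+.1017,.138],-74.55)
E
python3 m4.py | sed -n '/--/,$p'
```

```text
--
wide [178.4 143.3] [169 134  19  19 277] [ 0.5601 -0.08    0.042 ]
park [317.  196.4] [308 189  19  17 249] [ 0.5487 -0.1806  0.042 ]
-0.028 [317.6 229.7]
-0.036 [317.6 224.4]
-0.04 [317.7 221.9]
-0.048 [317.7 217.2]
[[116  99  99]
 [111 104 115]
 [101  97 104]
 [ 93  88  94]
 [ 95  90  95]
 [ 90  87  92]
 [103  98 103]
 [ 56  50  54]
 [ 31  28  27]
 [ 35  29  28]
 [ 33  28  28]] 
 [(219, [], []), (222, [310], [317]), (225, [308], [315]), (228, [308], [315]), (231, [308], [314]), (234, [], []), (237, [], [])]
from [ 0.5479 -0.1815  0.1384] yaw -74.65 n 3
[[[1.3,-3.16,0.01],[-0.0,0.0,-0.001]],[[1.3,-3.16,0.01],[-0.0,0.0,-0.001]],[[1.3,-3.16,0.01],[-0.0,0.0,-0.001]]]
```

```bash
python3 -m crank '[[[1.3,-3.2,0],[0,0,0]],[[1.3,-3.15,0],[0,0,0]],[[1.3,-3.15,0],[0,0,0]],[[0,0,2],[0,0,0]],[[0,0,1],[0,0,0]]]'>/dev/null
python3 -m crank '[[[0,0,0],[0,0,0]],[[0,0,0],[0,0,0]],[[0,0,0],[0,0,0]]]'>/dev/null
python3 -c "
from h import *
st();plan([.5602,-.0799,.1],-74.55)"
```

```text
15.1 [ 0.5613 -0.0807  0.1097] yaw -74.75 tilt [ 0.0007 -0.0004] F [-0.1  0.5 -0.3] w 0.0179 g 69.1 j [ 0.21  0.46 -0.23  1.91  0.14  0.79 -1.4 ]
from [ 0.5613 -0.0807  0.1097] yaw -74.75 n 1
[[[-0.08,-0.1,0.97],[0.001,-0.001,-0.004]]]
```

```bash
python3 -m crank '[[[-0.08,-0.1,0],[0,0,-0.004]],[[0,0,0.4],[0,0,0]],[[0,0,0],[0,0,0]],[[0,0,0],[0,0,0]]]'>/dev/null
python3 -c "
from h import *
st()"
python3 -m crank '[[[0,0,0.5],[0,0,0]],[[0,0,0.5],[0,0,0]],[[0,0,0.5],[0,0,0]],[[0,0,0],[0,0,0]],[[0,0,0],[0,0,0]]]'>/dev/null
python3 -c "
from h import *
st()"
```

```text
15.5 [ 0.5598 -0.079   0.1052] yaw -74.43 tilt [-0.0002 -0.    ] F [ 0.3 -0.6 -0.6] w 0.018 g 69.1 j [ 0.21  0.46 -0.23  1.92  0.15  0.78 -1.4 ]
16.0 [ 0.5598 -0.0789  0.09  ] yaw -74.43 tilt [-0.0006  0.0001] F [ 0.8 -0.3 -0.4] w 0.0179 g 69.1 j [ 0.21  0.48 -0.23  1.93  0.15  0.75 -1.41]
```

```bash
python3 -m crank '[[[0,0.08,0],[0,0,0]],[[0,0,0.5],[0,0,0]],[[0,0,0.5],[0,0,0]],[[0,0,0],[0,0,0]],[[0,0,0],[0,0,0]]]'>/dev/null
python3 -c "
from h import *
st()"
python3 -m crank '[[[0,0,0.4],[0,0,0]],[[0,0,0.4],[0,0,0]],[[0,0,0],[0,0,0]],[[0,0,0],[0,0,0]]]'>/dev/null
python3 -c "
from h import *
st()"
```

```text
16.5 [ 0.5599 -0.0797  0.08  ] yaw -74.43 tilt [-0.0006  0.    ] F [ 0.7 -0.5 -0.5] w 0.0174 g 69.1 j [ 0.21  0.5  -0.22  1.93  0.16  0.73 -1.41]
16.9 [ 0.56   -0.0797  0.0721] yaw -74.43 tilt [-0.0003  0.    ] F [-0.5  0.2 -0.8] w 0.018 g 69.1 j [ 0.2   0.51 -0.22  1.93  0.16  0.71 -1.41]
```

```bash
python3 -m crank '[[[0,0,0.4],[0,0,0]],[[0,0,0.4],[0,0,0]],[[0,0,0.2],[0,0,0]],[[0,0,0],[0,0,0]]]'>/dev/null
python3 -c "
from h import *
st()"
python3 -m crank '[[[0,0,0.4],[0,0,0]],[[0,0,0.4],[0,0,0]],[[0,0,0.2],[0,0,0]],[[0,0,0],[0,0,0]],[[0,0,0],[0,0,0]]]'>/dev/null
python3 -c "
from h import *
st()"
```

```text
17.3 [ 0.5599 -0.0793  0.062 ] yaw -74.41 tilt [-0.0006  0.0004] F [-0.8  0.  -0.1] w 0.018 g 69.3 j [ 0.2   0.53 -0.22  1.94  0.17  0.69 -1.42]
17.8 [ 0.5599 -0.0797  0.0521] yaw -74.43 tilt [-0.0006 -0.    ] F [-0.3  0.2 -1.7] w 0.0181 g 69.1 j [ 0.2   0.54 -0.21  1.94  0.17  0.68 -1.42]
```

```bash
for i in 1 2; do python3 -m crank '[[[0,0,0.12],[0,0,0]],[[0,0,0],[0,0,0]],[[0,0,0],[0,0,0]]]'>/dev/null
python3 -c "
from h import *
st()"; done
```

```text
18.1 [ 0.5602 -0.0796  0.0511] yaw -74.42 tilt [0.0001 0.0001] F [ 0.3  1.5 -0.2] w 0.0182 g 69.1 j [ 0.2   0.54 -0.21  1.94  0.18  0.67 -1.42]
18.4 [ 0.5603 -0.0796  0.0501] yaw -74.43 tilt [0.0003 0.    ] F [0.1 1.2 1.7] w 0.0183 g 69.7 j [ 0.2   0.54 -0.21  1.94  0.18  0.67 -1.42]
```

```bash
for i in 1 2; do python3 -m crank '[[[0,0,0.1],[0,0,0]],[[0,0,0],[0,0,0]],[[0,0,0],[0,0,0]]]'>/dev/null
python3 -c "
from h import *
st()"; done
```

```text
18.7 [ 0.5604 -0.0796  0.05  ] yaw -74.43 tilt [ 0.0005 -0.0002] F [-3.9  0.6 11.7] w 0.018 g 70.8 j [ 0.2   0.54 -0.21  1.94  0.18  0.67 -1.42]
19.0 [ 0.5605 -0.0796  0.0499] yaw -74.43 tilt [ 0.0007 -0.0005] F [-6.   1.6 21.3] w 0.0182 g 71.8 j [ 0.2   0.54 -0.21  1.94  0.18  0.67 -1.42]
```

Bottomed out at the expected height (0.050) with a firm contact force. I'll relieve it, release, retract and check.

```bash
python3 -m crank '[[[0,0,-0.15],[0,0,0]],[[0,0,0],[0,0,0]]]'|sed -n 2,4p; python3 -m crank '[[[0,0,0],[0,0,0]],[[0,0,0],[0,0,0]],[[0,0,0],[0,0,0]],[[0,0,0],[0,0,0]]]' 5 >/dev/null; python3 -m crank '[[[0,0,-2],[0,0,0]],[[0,0,-4],[0,0,0]],[[0,0,-5],[0,0,0]],[[0,0,-1],[0,0,0]],[[0,0,0],[0,0,0]]]'>/dev/null
python3 -m crank '[[[0,0,0],[0,0,0]],[[0,0,0],[0,0,0]]]'>/dev/null
python3 snap.py we; python3 - <<'E'
from h import *
im,D=optics.grab_frame("side");a=cv2.resize(im[150:240,280:400,::-1],None,fx=4,fy=4,interpolation=cv2.INTER_CUBIC)
w=cv2.imread("pics/we.png")[:,80:560];cv2.imwrite("pics/end.png",np.vstack([w[:240],a]))
z=np.load("pics/we.npz");P=cloud(cam("wrist",dict(tcp_pos=z["p"],orientation=z["w"])),z["D"])
m=(np.hypot(P[:,:,0]-.5602,P[:,:,1]+.0799)<.007)&(P[:,:,2]>.06)&(P[:,:,2]<.1);print("head top",np.percentile(P[m][:,2],[50,90]))
ux=np.array([.964,.2664]);uy=np.array([-.2664,.964]);d=P[:,:,:2]-np.array([.5233,-.0893]);x=d@ux;y=d@uy
for s in((15,25),(-25,-15)):
  for t in((15,28),(-28,-15)):
    m=(x*1e3>s[0])&(x*1e3<s[1])&(y*1e3>t[0])&(y*1e3<t[1])&(P[:,:,2]<.055);print(s,t,m.sum(),np.median(P[m][:,2]) if m.any() else None)
E
```

```text
tcp_pos: [0.5604, -0.0796, 0.05]
orientation: [3.112, 0.426, 0.001]
contact_force: [-2.8, 1.1, 9.4]
20.35 [ 0.5589 -0.0796  0.1675] yaw -74.42 tilt [-0.0034  0.0003] F [-0.2 -0.5 -1.3] w 0.0499 g 0.0 j [ 0.23  0.38 -0.25  1.87  0.11  0.91 -1.37]
head top [0.0787444  0.07958723]
(15, 25) (15, 28) 200 0.04264627544429081
(15, 25) (-28, -15) 191 0.04284806072086955
(-25, -15) (15, 28) 0 None
(-25, -15) (-28, -15) 0 None
```

View pics/end.png

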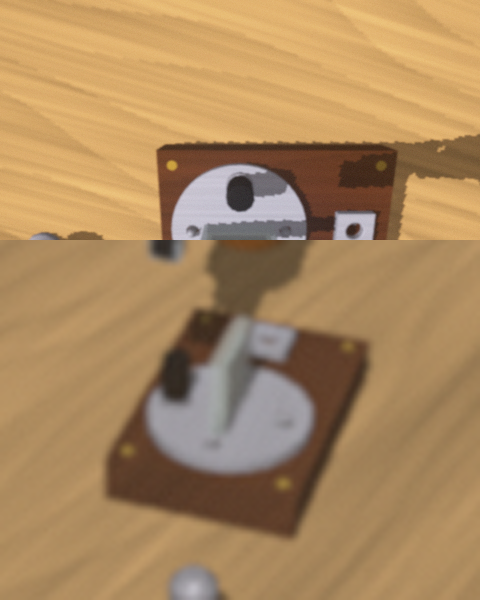

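The foot sits flat at 42–43 mm. The pin head top is at about 78.7 mm against an expected 78, over the wide hole near (240,193), and the collar is empty. The arm is clear, so I'll hand in.

```bash
python3 -c "
from h import *
print(r.hand_in())"
```

```text
the job is handed in; nothing more can be done
None
```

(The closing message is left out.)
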